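Pull the R-clip from the blue engine mount

TASK

Two engine mounting forks stand on the bench, each with an upright pin kept by a looped spring clip. Pull the clip sideways out of the blue fork's pin and lay it flat in the red tray, clear of its rim. Leave the yellow fork's clip where it is.

Things in the scene. Friction and masses are not known exactly. Their poses are not given: they have to be found in the camera images.
- clip_blue: flat R-shaped clip of 5 mm steel wire in the blue fork's pin, 45 g. Origin: centre of its closed round loop, 33 mm across, in free air past the fork, 72 mm up. +x: pull-out way; z up. Straight leg at y -7 to its tip at x -65 runs level through the pin; wavy sprung leg at y +2 to +8 snaps round it. About 2-7 N frees it; out after 35 mm of travel. Pinch the loop across y.
- mount_blue: blue fork, fixed, on a 120 x 100 mm foot; fork top at 70 mm. Origin: on the table under its upright brass pin (20 mm thick, top at 89.5 mm; cross hole along x, just above the fork). The clip's loop is centred at x 45, y 7 mm. A 60 mm wide, 70 mm high post stands at x -35 to -65; a dark rod runs 82 mm to -y, below 60 mm height.
- tray: open red tray, 190 x 150 mm outside (x, y), 25 mm high, walls and floor 4 mm, 0.9 kg, loose on the table. Origin: centre of its underside; z is up.
- clip_yellow: the same kind of clip in the pin of the yellow fork (a fork of the same form, painted yellow): not to be taken. Origin and axes as for the other clip.
Mind the look-alikes: they are no part of the job. What is shaped like the clip_blue but black is not meant.

How it is judged (in metres and radians):
On the way:
1. the blue fork's clip has been drawn right out of its pin (horizontal distance between clip_blue and mount_blue above 0.078 m), for 0.1 s.
At the end, for the whole second after the job is handed in: The blue fork's clip lies still and flat (within 10 degrees) on the floor of the red tray, its loop centre within 80 mm (x) and 60 mm (y) of the tray's centre and below 16 mm; the tray stands level; the yellow fork's clip is within 12 mm of where it was (x of clip_blue in the frame of tray between -0.08 and 0.08 m and y of clip_blue in the frame of tray between -0.06 and 0.06 m and z of clip_blue in the frame of tray below 0.016 m and (angle between clip_blue's own z axis and vertical below 0.17 rad or angle between clip_blue's own z axis and vertical above 2.97 rad) and linear speed of clip_blue below 0.02 m/s and angle between tray's own z axis and vertical below 0.1 rad and distance of clip_yellow from where it was at the start of the episode below 0.012 m); the robot touches nothing.
It fails at once if the yellow fork's clip is disturbed (moved by more than 12 mm) (distance of clip_yellow from where it was at the start of the episode above 0.012 m).
It also fails if it takes over 38 s, if anything falls off the work surface, if the arm or the gripper's body presses on something with over 40 N, if the wrist force passes 120 N, or if a joint passes its speed limit or range.

ROBOT

A 6-joint arm with a two-finger parallel gripper is mounted at the origin on the work surface. World frame = base frame: x ahead of the robot, y to its left, z up, the work surface at z = 0. Lengths are in mm, angles in degrees, forces in N, time in s.
With the tool pointing down it reaches from about 325 to 1000 mm from the base axis. Payload 5.1 kg.
Tool frame: the origin (TCP) lies on the centre line of the jaws, within the pads' length; the fingertips stand 25 mm ahead of it and the grasp point (between the pads) lies 6 mm ahead of it (env.finger_overhang is the distance from the TCP to the fingertips, in mm); z points along the fingers, y is the line along which they close (so a half turn about z gives the same grasp; the last joint's range is limited). The gripper opens to 85 mm and grips with 20 to 120 N. Pads are 22 mm wide; open, the fingers measure 114 mm over their backs; the gripper's body (76 mm by 85 mm) begins 54 mm behind the grasp point. The pads swing forward as they close: fully open they stand 13 mm farther back than shut.
Start: joints at [-68.044, 7.093, 94.555, -0, 78.352, -4.733], TCP at [291.907, -580.754, 256.322] pointing down, gripper open.
Joint ranges: [-149.61, 149.61], [-58.7, 133.49], [1.44, 155.28], [-77.14, 257.14], [18.33, 153.61], [-166.67, 166.67]. Speed limits (degrees/s): [147.25, 147.25, 180, 180, 180, 180].

INTERFACE

Orientations are given as a 3x3 rotation matrix whose columns are the frame's x, y, z axes.
In Python, from plant import env, cams gives the robot as it stands.
- The arm moves only by the tool drive_tool, never from a script. Its argument "deltas" is a list of rows, each an object of numbers: "dx", "dy", "dz": the shift along the tool's x, y, z in m; "ax", "ay", "az": the turn, a rotation vector about the tool's x, y, z in degrees. A call has 1 to 5 rows; each row shifts and turns the commanded pose from where the row before left it, along the tool's axes as they then stand; what a row does not reach is not made up. A row lasts 1/12 s, in which the tool goes at most 41.7 mm and 7.16 degrees, less where a joint would pass 70% of its speed; a pose out of reach is approached as far as the arm can. A call is refused whole if a number of a shift passes 0.0417 or a number of a turn 7.16, either way. A call with a gripper value outside its range is refused whole. "gripper" is the finger opening in m, from 0 to 0.0854, set as the call begins (left out, the last holds). The fingers move at their own pace and stop on an object; "grip_force" is the grip in N (left out, the last holds). Time passes only in rows, so rows that do not move let the fingers close. It gives the time, the measured TCP pose, the force, the opening and the grip force at its end, in the units of the state.
- env.get_obs(): the state, without advancing time (a new reading comes with each control period).
- cams.snapshot(name): name is "side" or "top" or "wrist"; returns a dict with "img" (384x512x3 uint8, red, green, blue), "range_z" (384x512 float32, mm along the optical axis (not along the pixel's ray), 0 where there is no reading), "intrinsics" (3x3 intrinsics, pixels), "extrinsics" (4x4, takes a point from camera to world coordinates); the wrist camera has in their place "hand_eye" (4x4, takes a point from camera to tool coordinates, whose origin is the TCP and whose axes are the flange's). Camera axes: x right, y down, z forward; pixel columns grow to the right and rows downward; lengths in mm; the calibration is good to about 2 mm. A picture is of the moment at which its call begins: read the wrist's pose just before it.
- env.sign_off(): hands the job in; it is judged then, once.
The state is a dict: "time_s": time; "joint_positions": joint angles; "qd": joint speeds; "joint_efforts": joint torques, N m; "position": TCP position; "tool_rot": TCP orientation; "ft_force": force on the tool from outside, world axes, zero at the start; "moment": the same for the moment, N m; "width": finger opening in mm; "gripper_force": force on a finger pad.
Only numpy, scipy, OpenCV 4.12 (cv2) and the standard library are available. Lean on these libraries where they do the work, as an engineer would, in place of code of your own. Each camera call takes 0.05 s, during which the arm holds its last target. There are 200 camera calls.

## Working session

There is one attempt and no reset: what is moved stays moved. The work goes in short steps, Python scripts to look and compute and a tool call to move; the robot and the scene stay as the last step left them, time stands still between calls to the robot, and variables do not carry over. Pictures are saved under pics/ and viewed, at most 10 in all, crops included, and the job is handed in when it is done.

Besides the shell and the picture viewer there is one more tool, called after ">>>" as a command line: name --argument value ..., lists and objects as JSON in quotes. drive_tool: Moves the arm, as the interface text tells. Its arguments: {"type":"object","properties":{"deltas":{"type":"array"},"gripper":{"type":"number"},"grip_force":{"type":"number"}},"required":["deltas"]}

```bash
mkdir -p pics
cat > h.py <<'E'
import numpy as np, cv2
from plant import env, cams
def cloud(s,T=None):
    K=np.array(s["intrinsics"]);E=np.array(s["extrinsics"]) if T is None else T
    d=s["range_z"];v,u=np.indices(d.shape)
    P=np.stack([(u-K[0,2])/K[0,0]*d,(v-K[1,2])/K[1,1]*d,d,np.ones_like(d)],-1)@E.T
    P=P[...,:3];P[d==0]=np.nan
    return P
def wristT(o,s):
    T=np.eye(4);T[:3,:3]=o["tool_rot"];T[:3,3]=o["position"];return T@np.array(s["hand_eye"])
E
python3 - <<'E'
from h import *
o=env.get_obs();print(o["time_s"],o["tool_rot"],o["position"],o["width"])
for n in("top","side"):
    s=cams.snapshot(n);np.savez(n,**s);cv2.imwrite(f"pics/{n}0.png",s["img"][...,::-1])
    print(n,np.round(s["extrinsics"],3),s["intrinsics"][0])
E
```

```text
0.0 [[ 8.93473771e-01  4.49114710e-01 -7.72584199e-04]
 [ 4.49115345e-01 -8.93471763e-01  1.90159339e-03]
 [ 1.63751399e-04 -2.04600324e-03 -9.99997894e-01]] [ 291.69132363 -580.26206671  255.06509638] 85.27703831274803
top [[-1.50000e-02 -9.83000e-01  1.83000e-01  4.02568e+02]
 [-1.00000e+00  1.60000e-02  2.00000e-03  2.03970e+01]
 [-5.00000e-03 -1.83000e-01 -9.83000e-01  8.68266e+02]
 [ 0.00000e+00  0.00000e+00  0.00000e+00  1.00000e+00]] [346.43594992   0.         253.62493912]
side [[-8.00000e-01 -4.36000e-01  4.12000e-01  2.07562e+02]
 [-5.99000e-01  6.01000e-01 -5.29000e-01  4.32532e+02]
 [-1.70000e-02 -6.70000e-01 -7.42000e-01  7.08033e+02]
 [ 0.00000e+00  0.00000e+00  0.00000e+00  1.00000e+00]] [350.85601487   0.         258.01684294]
```

View pics/top0.png

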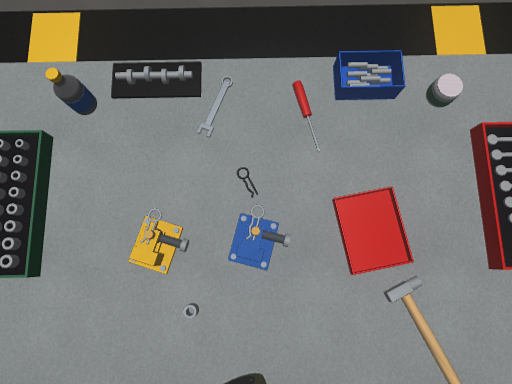

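View pics/side0.png

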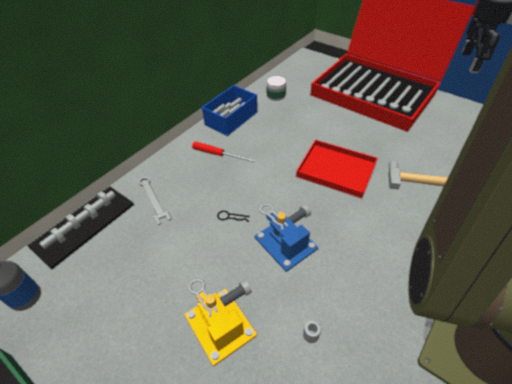

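The top picture shows three clip-like things: a steel loop on the blue fork at (258,212), a black clip lying on the table at (243,174), and the yellow fork's clip at (155,215). I choose the one at (258,212). The tray is at (372,230); the red open boxes at the edge are not the tray. Next I'll crop in close and measure.

Run:
```python
from h import *
s=dict(np.load("top.npz"));P=cloud(s);im=s["img"]
cv2.imwrite("pics/crop.png",cv2.resize(im[190:285,215:305,::-1],None,fx=6,fy=6,interpolation=cv2.INTER_CUBIC))
hsv=cv2.cvtColor(im,cv2.COLOR_RGB2HSV).astype(int);H,S,V=hsv[...,0],hsv[...,1],hsv[...,2]
v,u=np.indices(H.shape)
def rect(m,name):
    Q=P[m];Q=Q[~np.isnan(Q[:,0])];r=cv2.minAreaRect(Q[:,:2].astype(np.float32))
    print(name,len(Q),[np.round(x,1) for x in r],"z",np.round(np.percentile(Q[:,2],[1,50,99]),1))
red=((H<6)|(H>174))&(S>150)&(u>325)&(u<420)&(v>180)&(v<280)
rect(red,"tray");rect(red&(P[...,2]>18),"tray rim")
blue=(H>100)&(H<125)&(S>120)&(u>220)&(u<300)&(v>195)&(v<275)
rect(blue&(P[...,2]<25),"foot");rect(blue&(P[...,2]>60),"blue top")
br=(H>8)&(H<25)&(S>100)&(u>245)&(u<268)&(v>220)&(v<242);Q=P[br];print("pin",len(Q),np.nanmedian(Q,0).round(1), np.nanmax(Q[:,2]))
m=(u>240)&(u<275)&(v>195)&(v<250)&(S<70)&(P[...,2]>55)&(P[...,2]<85)
for a,b,p in zip(u[m],v[m],P[m]): print((int(a),int(b)),p.round(0),end=" ")
```

```text
tray 4777 [array([ 469.8, -265.7]), array([188.3, 150.4]), np.float64(10.4)] z [-0.9  2.8 24.9]
tray rim 453 [array([ 469.7, -265.7]), array([188.4, 150.3]), np.float64(10.4)] z [18.1 22.9 26.4]
foot 906 [array([447. ,  25.4]), array([ 98.5, 118.7]), np.float64(74.4)] z [ 4.7  8.4 12.2]
blue top 615 [array([448.9,  25.1]), array([59.6, 92.6]), np.float64(74.1)] z [65.1 68.3 71.6]
pin 55 [464.9  20.4  87.6] 91.0264832993696
(254, 205) [526.  22.  71.] (255, 205) [526.  20.  74.] (256, 205) [526.  17.  74.] (257, 205) [526.  15.  73.] (258, 205) [526.  13.  74.] (259, 205) [526.  10.  74.] (260, 205) [526.   8.  73.] (253, 206) [524.  24.  73.] (254, 206) [523.  22.  75.] (255, 206) [524.  20.  72.] (256, 206) [524.  17.  73.] (257, 206) [524.  15.  73.] (258, 206) [523.  13.  77.] (259, 206) [524.  10.  73.] (260, 206) [524.   8.  73.] (261, 206) [523.   6.  76.] (252, 207) [521.  27.  73.] (253, 207) [521.  24.  73.] (254, 207) [522.  22.  71.] (260, 207) [521.   8.  75.] (261, 207) [521.   6.  73.] (262, 207) [522.   3.  70.] (251, 208) [519.  29.  74.] (252, 208) [519.  27.  75.] (
[... 3162 characters left out ...]
 (267, 234) [460.  -7.  55.] (249, 235) [457.  34.  73.] (250, 235) [457.  32.  74.] (251, 235) [457.  30.  71.] (254, 235) [457.  23.  74.] (256, 235) [457.  18.  69.] (248, 236) [455.  37.  73.] (249, 236) [455.  34.  74.] (250, 236) [455.  32.  72.] (253, 236) [455.  25.  72.] (254, 236) [454.  23.  73.] (247, 237) [452.  39.  74.] (248, 237) [452.  37.  73.] (249, 237) [452.  34.  72.] (253, 237) [452.  25.  78.] (254, 237) [452.  23.  71.] (246, 238) [450.  41.  75.] (247, 238) [450.  39.  72.] (248, 238) [450.  37.  68.] (253, 238) [450.  25.  72.] (254, 238) [450.  23.  75.] (247, 239) [448.  39.  68.] (253, 239) [448.  25.  71.] (254, 239) [448.  23.  71.] (253, 240) [445.  25.  73.]
```

View pics/crop.png

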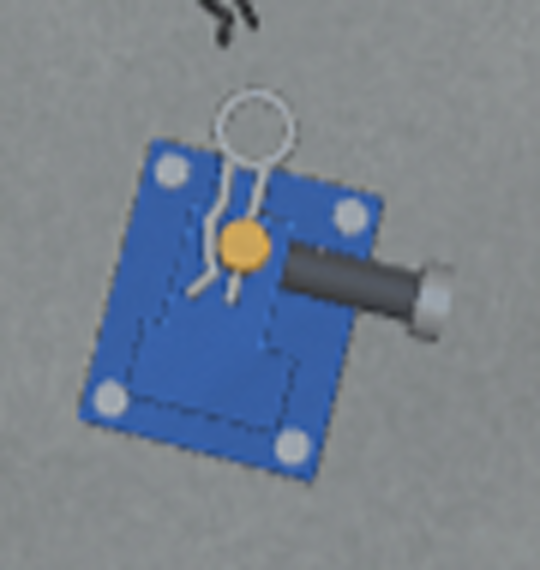

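Crop: the blue fork has its brass pin at crop (245,245) and the steel clip's loop at (256,128), with the legs running down past the pin. This is the right clip. Loop centre is about (511,15,72), which agrees with pin + 45x + 7y when the mount x axis is at -15.6°. The tray is at (470,-266), yaw 10.4°, and its size matches. I'll turn the tool +42.3° and cross over.

>>> drive_tool --deltas '[{"az": 7.05}, {"az": 7.05}, {"az": 7.05}, {"az": 7.05}, {"az": 7.05}]' --gripper 0.065 --grip_force 60

```text
invalid input at $.deltas[0]: expected keys dx, dy, dz, ax, ay, az
```

>>> drive_tool --deltas '[{"az": 7.05}, {"dy": -0.035, "dx": 0.003}, {"dy": -0.035, "dx": 0.003}, {"dy": -0.035, "dx": 0.003}, {"dy": -0.035, "dx": 0.003}]'

```text
invalid input at $.deltas[0]: expected keys dx, dy, dz, ax, ay, az
```

Run:
```python
from h import *
print(env.finger_overhang)
o=env.get_obs();print({k:np.round(o[k],2) for k in("time_s","position","tool_rot","joint_positions","ft_force","width")})
s=dict(np.load("side.npz"));P=cloud(s);m=(P[...,2]>120)&(P[...,1]>-420)&(P[...,0]>250);Q=P[m];print(len(Q),np.nanmin(Q,0),np.nanmax(Q,0)) if len(Q) else print("clear")
```

```text
25.0
{'time_s': np.float64(0.1), 'position': array([ 291.72, -580.28,  255.18]), 'tool_rot': array([[ 0.89,  0.45, -0.  ],
       [ 0.45, -0.89,  0.  ],
       [ 0.  , -0.  , -1.  ]]), 'joint_positions': array([-68.04,   7.13,  94.63,   0.  ,  78.35,  -4.73]), 'ft_force': array([ 0.59, -0.03, -0.72]), 'width': np.float64(85.52)}
2867 [ 800.04640594 -419.80832053  120.02664829] [1738.24725706  468.2129905   259.5737513 ]
```

All keys are required, and the path is clear.

>>> drive_tool --deltas '[{"dx": 0, "dy": 0, "dz": 0, "ax": 0, "ay": 0, "az": 7.05}, {"dx": 0, "dy": 0, "dz": 0, "ax": 0, "ay": 0, "az": 7.05}, {"dx": 0, "dy": 0, "dz": 0, "ax": 0, "ay": 0, "az": 7.05}, {"dx": 0, "dy": 0, "dz": 0, "ax": 0, "ay": 0, "az": 7.05}, {"dx": 0, "dy": 0, "dz": 0, "ax": 0, "ay": 0, "az": 7.05}]' --gripper 0.065 --grip_force 60

```text
time_s: 0.52
position: [291.8, -580.5, 255.6]
tool_rot: [[0.988, -0.155, -0.0], [-0.155, -0.988, 0.001], [-0.001, -0.001, -1.0]]
ft_force: [-0.0, -0.2, -0.0]
width: 65.0
gripper_force: 0.0
```

>>> drive_tool --deltas '[{"dx": 0, "dy": 0, "dz": 0, "ax": 0, "ay": 0, "az": 7.05}, {"dx": 0.003, "dy": -0.035, "dz": 0, "ax": 0, "ay": 0, "az": 0}, {"dx": 0.003, "dy": -0.035, "dz": 0, "ax": 0, "ay": 0, "az": 0}, {"dx": 0.003, "dy": -0.035, "dz": 0, "ax": 0, "ay": 0, "az": 0}, {"dx": 0.003, "dy": -0.035, "dz": 0, "ax": 0, "ay": 0, "az": 0}]'

```text
time_s: 0.93
position: [341.2, -447.6, 255.5]
tool_rot: [[0.963, -0.27, -0.001], [-0.27, -0.963, 0.001], [-0.001, -0.001, -1.0]]
ft_force: [0.4, -0.3, -0.1]
width: 64.7
gripper_force: 0.0
```

>>> drive_tool --deltas '[{"dx": 0.003, "dy": -0.038, "dz": 0, "ax": 0, "ay": 0, "az": 0}, {"dx": 0.003, "dy": -0.038, "dz": 0, "ax": 0, "ay": 0, "az": 0}, {"dx": 0.003, "dy": -0.038, "dz": 0, "ax": 0, "ay": 0, "az": 0}, {"dx": 0.003, "dy": -0.038, "dz": 0, "ax": 0, "ay": 0, "az": 0}, {"dx": 0.003, "dy": -0.038, "dz": 0, "ax": 0, "ay": 0, "az": 0}]'

```text
time_s: 1.35
position: [406.7, -268.3, 255.9]
tool_rot: [[0.963, -0.27, -0.0], [-0.27, -0.963, 0.0], [-0.0, -0.0, -1.0]]
ft_force: [0.8, -0.8, 0.6]
width: 64.9
gripper_force: 0.0
```

>>> drive_tool --deltas '[{"dx": 0.003, "dy": -0.038, "dz": 0, "ax": 0, "ay": 0, "az": 0}, {"dx": 0.003, "dy": -0.038, "dz": 0, "ax": 0, "ay": 0, "az": 0}, {"dx": 0.003, "dy": -0.038, "dz": 0, "ax": 0, "ay": 0, "az": 0}, {"dx": 0.003, "dy": -0.038, "dz": 0, "ax": 0, "ay": 0, "az": 0}, {"dx": 0.003, "dy": -0.038, "dz": 0, "ax": 0, "ay": 0, "az": 0}]'

```text
time_s: 1.77
position: [472.3, -89.3, 256.0]
tool_rot: [[0.963, -0.269, -0.0], [-0.269, -0.963, -0.0], [-0.0, 0.0, -1.0]]
ft_force: [0.8, -0.1, 0.8]
width: 65.2
gripper_force: 0.0
```

>>> drive_tool --deltas '[{"dx": 0.003, "dy": -0.038, "dz": 0, "ax": 0, "ay": 0, "az": 0}, {"dx": 0.003, "dy": -0.038, "dz": 0.02, "ax": 0, "ay": 0, "az": 0}, {"dx": 0.003, "dy": -0.03, "dz": 0.02, "ax": 0, "ay": 0, "az": 0}, {"dx": 0, "dy": 0, "dz": 0.02, "ax": 0, "ay": 0, "az": 0}, {"dx": 0, "dy": 0, "dz": 0, "ax": 0, "ay": 0, "az": 0}]'

```text
time_s: 2.18
position: [506.4, 9.1, 191.8]
tool_rot: [[0.964, -0.266, -0.009], [-0.266, -0.964, 0.001], [-0.009, 0.002, -1.0]]
ft_force: [-0.1, -0.5, -1.7]
width: 65.0
gripper_force: 0.0
```

Run:
```python
from h import *
o=env.get_obs();s=cams.snapshot("wrist");T=wristT(o,s);P=cloud(s,T);im=s["img"]
print(o["time_s"],o["position"],o["joint_positions"],s["range_z"].min())
cv2.imwrite("pics/w1.png",im[...,::-1])
c=np.array([511,15,0]);m=(P[...,2]>67)&(P[...,2]<82)&(np.linalg.norm(P[...,:2]-c[:2],axis=-1)<24)&(P[...,0]>497)
Q=P[m];print(len(Q))
r=cv2.minEnclosingCircle(Q[:,:2].astype(np.float32));print(r,np.median(Q[:,2]),np.percentile(Q[:,:2],[2,98],axis=0))
```

```text
2.1833 [506.36237015   9.12340937 191.77828076] [-5.04032483e+00 -8.19729216e+00  1.16089486e+02 -5.86413953e-03
  7.26372763e+01  1.00384980e+02] 0.0
584
((511.0071105957031, 16.049409866333008), 18.595603942871094) 75.12764563568591 [[497.5170016   -0.53634994]
 [527.98121189  29.02451678]]
```

View pics/w1.png

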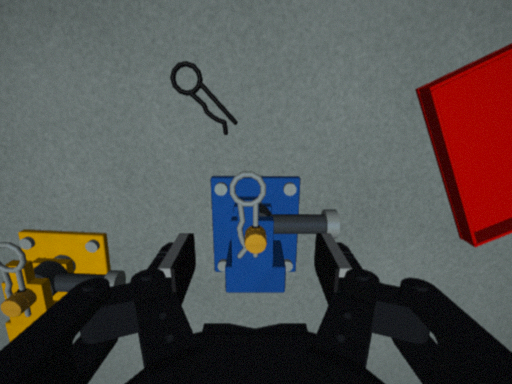

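The wrist picture shows the loop at (248,188) on the blue fork, between the finger lines. The yellow fork is well to the left and the tray to the right. Its range data confirms the loop centre at about (511,15), z 72.

>>> drive_tool --deltas '[{"dx": 0.003, "dy": -0.007, "dz": 0.03, "ax": 0, "ay": 0, "az": 0}, {"dx": 0, "dy": 0, "dz": 0.03, "ax": 0, "ay": 0, "az": 0}, {"dx": 0, "dy": 0, "dz": 0, "ax": 0, "ay": 0, "az": 0}, {"dx": 0, "dy": 0, "dz": 0, "ax": 0, "ay": 0, "az": 0}, {"dx": 0, "dy": 0, "dz": 0, "ax": 0, "ay": 0, "az": 0}]'

```text
time_s: 2.65
position: [514.9, 12.4, 139.2]
tool_rot: [[0.963, -0.27, 0.003], [-0.27, -0.963, -0.0], [0.003, -0.0, -1.0]]
ft_force: [0.5, -0.1, 1.4]
width: 65.1
gripper_force: 0.0
```

>>> drive_tool --deltas '[{"dx": -0.004, "dy": -0.0016, "dz": 0.0, "ax": 0, "ay": 0, "az": 0}, {"dx": 0, "dy": 0, "dz": 0.02, "ax": 0, "ay": 0, "az": 0}, {"dx": 0, "dy": 0, "dz": 0.012, "ax": 0, "ay": 0, "az": 0}, {"dx": 0, "dy": 0, "dz": 0, "ax": 0, "ay": 0, "az": 0}, {"dx": 0, "dy": 0, "dz": 0, "ax": 0, "ay": 0, "az": 0}]'

```text
time_s: 3.07
position: [510.1, 15.8, 105.0]
tool_rot: [[0.963, -0.269, -0.001], [-0.269, -0.963, 0.0], [-0.001, 0.0, -1.0]]
ft_force: [-0.3, -0.7, -0.4]
width: 65.5
gripper_force: 0.0
```

>>> drive_tool --deltas '[{"dx": 0, "dy": 0, "dz": 0, "ax": 0, "ay": 0, "az": 0}]'

```text
time_s: 3.15
position: [510.9, 15.8, 105.9]
tool_rot: [[0.963, -0.269, 0.001], [-0.269, -0.963, -0.0], [0.001, -0.0, -1.0]]
ft_force: [0.8, 1.2, -0.4]
width: 64.7
gripper_force: 0.0
```

>>> drive_tool --deltas '[{"dx": 0.0005, "dy": 0.0006, "dz": 0.01, "ax": 0, "ay": 0, "az": 0}, {"dx": 0, "dy": 0, "dz": 0.009, "ax": 0, "ay": 0, "az": 0}, {"dx": 0, "dy": 0, "dz": 0, "ax": 0, "ay": 0, "az": 0}, {"dx": 0, "dy": 0, "dz": 0, "ax": 0, "ay": 0, "az": 0}]'

```text
time_s: 3.48
position: [509.9, 15.2, 84.8]
tool_rot: [[0.963, -0.269, -0.002], [-0.269, -0.963, 0.0], [-0.002, 0.0, -1.0]]
ft_force: [-0.5, 1.0, -0.5]
width: 65.1
gripper_force: 0.0
```

>>> drive_tool --deltas '[{"dx": 0, "dy": 0, "dz": 0, "ax": 0, "ay": 0, "az": 0}, {"dx": 0, "dy": 0, "dz": 0, "ax": 0, "ay": 0, "az": 0}, {"dx": 0, "dy": 0, "dz": 0, "ax": 0, "ay": 0, "az": 0}, {"dx": 0, "dy": 0, "dz": 0, "ax": 0, "ay": 0, "az": 0}, {"dx": 0, "dy": 0, "dz": 0, "ax": 0, "ay": 0, "az": 0}]' --gripper 0.02 --grip_force 60

```text
time_s: 3.9
position: [511.0, 15.1, 86.5]
tool_rot: [[0.963, -0.269, 0.001], [-0.269, -0.963, -0.0], [0.001, -0.0, -1.0]]
ft_force: [0.2, -0.0, 2.3]
width: 28.8
gripper_force: 59.0
```

>>> drive_tool --deltas '[{"dx": 0, "dy": 0, "dz": 0, "ax": 0, "ay": 0, "az": 0}, {"dx": 0, "dy": 0, "dz": 0, "ax": 0, "ay": 0, "az": 0}, {"dx": 0, "dy": 0, "dz": 0, "ax": 0, "ay": 0, "az": 0}]'

```text
time_s: 4.15
position: [511.1, 15.1, 86.4]
tool_rot: [[0.963, -0.269, 0.001], [-0.269, -0.963, -0.0], [0.001, -0.0, -1.0]]
ft_force: [0.0, 0.2, 3.3]
width: 28.6
gripper_force: 59.1
```

Run:
```python
from h import *
s=cams.snapshot("side");cv2.imwrite("pics/s1.png",cv2.resize(s["img"][170:290,210:340,::-1],None,fx=5,fy=5,interpolation=cv2.INTER_CUBIC))
```

```text
(no output)
```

View pics/s1.png

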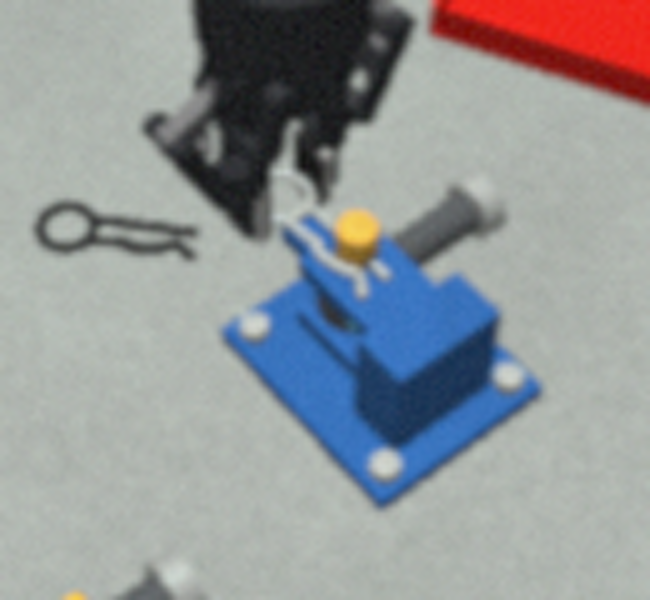

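The picture shows the jaws holding the loop at crop (290,190), with the legs still through the pin. I'll pull along tool +x.

>>> drive_tool --deltas '[{"dx": 0.005, "dy": 0, "dz": 0, "ax": 0, "ay": 0, "az": 0}, {"dx": 0.005, "dy": 0, "dz": 0, "ax": 0, "ay": 0, "az": 0}, {"dx": 0.005, "dy": 0, "dz": 0, "ax": 0, "ay": 0, "az": 0}, {"dx": 0.005, "dy": 0, "dz": 0, "ax": 0, "ay": 0, "az": 0}, {"dx": 0.005, "dy": 0, "dz": 0, "ax": 0, "ay": 0, "az": 0}]'

```text
time_s: 4.62
position: [535.4, 8.1, 85.7]
tool_rot: [[0.963, -0.269, 0.0], [-0.269, -0.963, -0.0], [0.0, 0.0, -1.0]]
ft_force: [-0.7, 1.1, 1.3]
width: 28.7
gripper_force: 59.1
```

>>> drive_tool --deltas '[{"dx": 0.006, "dy": 0, "dz": 0, "ax": 0, "ay": 0, "az": 0}, {"dx": 0.006, "dy": 0, "dz": 0, "ax": 0, "ay": 0, "az": 0}, {"dx": 0.006, "dy": 0, "dz": 0, "ax": 0, "ay": 0, "az": 0}, {"dx": 0.006, "dy": 0, "dz": 0, "ax": 0, "ay": 0, "az": 0}, {"dx": 0.006, "dy": 0, "dz": 0, "ax": 0, "ay": 0, "az": 0}]'

```text
time_s: 5.03
position: [564.4, 0.0, 85.8]
tool_rot: [[0.963, -0.269, 0.0], [-0.269, -0.963, -0.0], [0.0, 0.0, -1.0]]
ft_force: [0.1, -0.0, -0.3]
width: 28.9
gripper_force: 59.1
```

>>> drive_tool --deltas '[{"dx": 0.01, "dy": 0, "dz": 0, "ax": 0, "ay": 0, "az": 0}, {"dx": 0.01, "dy": 0, "dz": 0, "ax": 0, "ay": 0, "az": 0}, {"dx": 0, "dy": 0, "dz": 0, "ax": 0, "ay": 0, "az": 0}, {"dx": 0, "dy": 0, "dz": 0, "ax": 0, "ay": 0, "az": 0}, {"dx": 0, "dy": 0, "dz": 0, "ax": 0, "ay": 0, "az": 0}]'

```text
time_s: 5.45
position: [582.8, -5.1, 85.7]
tool_rot: [[0.963, -0.269, -0.001], [-0.269, -0.963, 0.0], [-0.001, 0.0, -1.0]]
ft_force: [-0.4, 0.4, -0.7]
width: 28.9
gripper_force: 59.2
```

Run:
```python
from h import *
s=cams.snapshot("side");cv2.imwrite("pics/s2.png",cv2.resize(s["img"][150:270,210:340,::-1],None,fx=5,fy=5,interpolation=cv2.INTER_CUBIC))
```

```text
(no output)
```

View pics/s2.png

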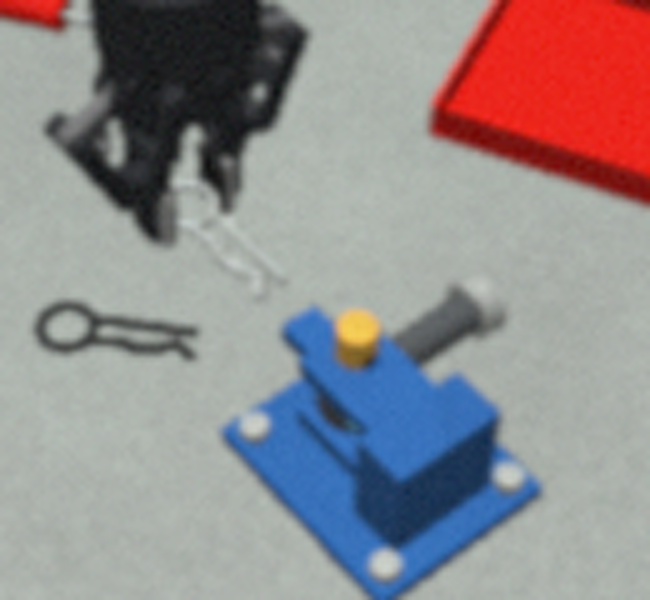

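The clip is out and held level; its legs show at crop (200,190) to (280,285). I'll lift it and carry it to about (492,-262).

>>> drive_tool --deltas '[{"dx": 0, "dy": 0, "dz": -0.02, "ax": 0, "ay": 0, "az": 0}, {"dx": 0, "dy": 0.01, "dz": -0.02, "ax": 0, "ay": 0, "az": 0}, {"dx": -0.002, "dy": 0.02, "dz": 0, "ax": 0, "ay": 0, "az": 0}, {"dx": -0.002, "dy": 0.03, "dz": 0, "ax": 0, "ay": 0, "az": 0}, {"dx": -0.003, "dy": 0.03, "dz": 0, "ax": 0, "ay": 0, "az": 0}]'

```text
time_s: 5.92
position: [551.8, -90.1, 126.7]
tool_rot: [[0.964, -0.267, 0.001], [-0.267, -0.964, -0.0], [0.001, 0.0, -1.0]]
ft_force: [-0.1, -0.1, -1.5]
width: 28.7
gripper_force: 59.3
```

>>> drive_tool --deltas '[{"dx": -0.002, "dy": 0.03, "dz": 0, "ax": 0, "ay": 0, "az": 0}, {"dx": -0.002, "dy": 0.03, "dz": 0, "ax": 0, "ay": 0, "az": 0}, {"dx": -0.002, "dy": 0.03, "dz": 0, "ax": 0, "ay": 0, "az": 0}, {"dx": -0.002, "dy": 0.03, "dz": 0, "ax": 0, "ay": 0, "az": 0}, {"dx": -0.002, "dy": 0.03, "dz": 0, "ax": 0, "ay": 0, "az": 0}]'

```text
time_s: 6.33
position: [501.0, -232.6, 126.0]
tool_rot: [[0.963, -0.269, 0.0], [-0.269, -0.963, -0.0], [0.0, -0.0, -1.0]]
ft_force: [0.2, -0.6, -1.2]
width: 29.1
gripper_force: 59.3
```

>>> drive_tool --deltas '[{"dx": -0.001, "dy": 0.02, "dz": 0, "ax": 0, "ay": 0, "az": 0}, {"dx": -0.001, "dy": 0.012, "dz": 0, "ax": 0, "ay": 0, "az": 0}, {"dx": 0, "dy": 0, "dz": 0, "ax": 0, "ay": 0, "az": 0}, {"dx": 0, "dy": 0, "dz": 0, "ax": 0, "ay": 0, "az": 0}, {"dx": 0, "dy": 0, "dz": 0, "ax": 0, "ay": 0, "az": 0}]'

```text
time_s: 6.75
position: [491.6, -260.9, 125.8]
tool_rot: [[0.963, -0.268, -0.0], [-0.268, -0.963, 0.001], [-0.0, -0.001, -1.0]]
ft_force: [0.2, -0.4, 0.1]
width: 28.9
gripper_force: 59.3
```

Run:
```python
from h import *
o=env.get_obs();s=cams.snapshot("wrist");P=cloud(s,wristT(o,s));im=s["img"];print(o["position"])
hsv=cv2.cvtColor(im,cv2.COLOR_RGB2HSV).astype(int)
m=(hsv[...,1]<60)&(hsv[...,2]>90)&(P[...,2]>40)&(P[...,2]<150)&(np.linalg.norm(P[...,:2]-o["position"][:2],axis=-1)<90)
Q=P[m];d=(Q[:,:2]-o["position"][:2])@o["tool_rot"][:2,:2]
for a in range(-90,60,10):
    k=(d[:,0]>=a)&(d[:,0]<a+10)
    if k.sum(): print(a,k.sum(),np.percentile(Q[k,2],[10,50,90]).round(0),np.percentile(d[k,1],[5,95]).round(0))
cv2.imwrite("pics/w2.png",im[...,::-1])
```

```text
[ 491.63442483 -260.87893188  125.82321849]
-50 92 [114. 114. 115.] [-8.  9.]
-40 243 [113. 114. 115.] [-9.  8.]
-30 253 [113. 114. 115.] [-8.  8.]
-20 373 [113. 114. 115.] [-8.  8.]
-10 394 [113. 114. 115.] [-14.  13.]
0 290 [114. 115. 139.] [-17.  15.]
10 509 [113. 114. 139.] [-17.  16.]
```

View pics/w2.png

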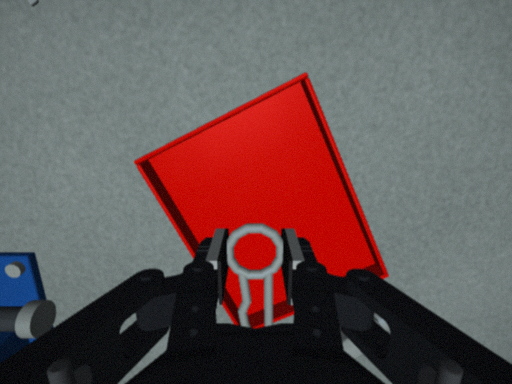

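The clip is level (wire at z 112, loop at pixel (255,250)) and over the tray floor. The fingertips reach about 11 mm below the wire, so I'll lower until the tips are just above the floor.

>>> drive_tool --deltas '[{"dx": 0, "dy": 0, "dz": 0.025, "ax": 0, "ay": 0, "az": 0}, {"dx": 0, "dy": 0, "dz": 0.03, "ax": 0, "ay": 0, "az": 0}, {"dx": 0, "dy": 0, "dz": 0.02, "ax": 0, "ay": 0, "az": 0}, {"dx": 0, "dy": 0, "dz": 0.005, "ax": 0, "ay": 0, "az": 0}, {"dx": 0, "dy": 0, "dz": 0, "ax": 0, "ay": 0, "az": 0}]'

```text
time_s: 7.22
position: [490.5, -260.1, 43.9]
tool_rot: [[0.964, -0.268, -0.004], [-0.268, -0.964, 0.003], [-0.004, -0.001, -1.0]]
ft_force: [-0.2, 0.5, 0.2]
width: 28.4
gripper_force: 59.3
```

>>> drive_tool --deltas '[{"dx": 0, "dy": 0, "dz": 0, "ax": 0, "ay": 0, "az": 0}, {"dx": 0, "dy": 0, "dz": 0.006, "ax": 0, "ay": 0, "az": 0}, {"dx": 0, "dy": 0, "dz": 0.006, "ax": 0, "ay": 0, "az": 0}, {"dx": 0, "dy": 0, "dz": 0, "ax": 0, "ay": 0, "az": 0}, {"dx": 0, "dy": 0, "dz": 0, "ax": 0, "ay": 0, "az": 0}]'

```text
time_s: 7.63
position: [491.5, -261.9, 34.1]
tool_rot: [[0.963, -0.269, -0.0], [-0.269, -0.963, 0.0], [-0.0, -0.0, -1.0]]
ft_force: [-0.3, 0.8, -0.1]
width: 29.1
gripper_force: 59.3
```

>>> drive_tool --deltas '[{"dx": 0, "dy": 0, "dz": 0.0025, "ax": 0, "ay": 0, "az": 0}, {"dx": 0, "dy": 0, "dz": 0, "ax": 0, "ay": 0, "az": 0}, {"dx": 0, "dy": 0, "dz": 0, "ax": 0, "ay": 0, "az": 0}]'

```text
time_s: 7.88
position: [491.4, -262.0, 31.5]
tool_rot: [[0.963, -0.269, -0.0], [-0.269, -0.963, 0.0], [-0.0, -0.0, -1.0]]
ft_force: [0.3, -0.4, -0.9]
width: 28.8
gripper_force: 59.3
```

>>> drive_tool --deltas '[{"dx": 0, "dy": 0, "dz": 0, "ax": 0, "ay": 0, "az": 0}, {"dx": 0, "dy": 0, "dz": 0, "ax": 0, "ay": 0, "az": 0}, {"dx": 0, "dy": 0, "dz": 0, "ax": 0, "ay": 0, "az": 0}, {"dx": 0, "dy": 0, "dz": 0, "ax": 0, "ay": 0, "az": 0}, {"dx": 0, "dy": 0, "dz": 0, "ax": 0, "ay": 0, "az": 0}]' --gripper 0.052

```text
time_s: 8.3
position: [491.5, -262.0, 31.6]
tool_rot: [[0.963, -0.269, 0.0], [-0.269, -0.963, -0.0], [0.0, 0.0, -1.0]]
ft_force: [0.2, 1.0, -0.8]
width: 51.9
gripper_force: 0.0
```

>>> drive_tool --deltas '[{"dx": 0, "dy": 0, "dz": -0.01, "ax": 0, "ay": 0, "az": 0}, {"dx": 0, "dy": 0, "dz": -0.03, "ax": 0, "ay": 0, "az": 0}, {"dx": 0, "dy": 0, "dz": -0.04, "ax": 0, "ay": 0, "az": 0}, {"dx": 0, "dy": 0, "dz": -0.04, "ax": 0, "ay": 0, "az": 0}, {"dx": 0, "dy": 0, "dz": -0.03, "ax": 0, "ay": 0, "az": 0}]'

```text
time_s: 8.72
position: [492.2, -262.4, 185.9]
tool_rot: [[0.963, -0.269, 0.003], [-0.269, -0.963, -0.002], [0.004, 0.001, -1.0]]
ft_force: [1.0, -0.5, 0.3]
width: 52.2
gripper_force: 0.0
```

>>> drive_tool --deltas '[{"dx": 0, "dy": 0, "dz": 0, "ax": 0, "ay": 0, "az": 0}, {"dx": 0, "dy": 0, "dz": 0, "ax": 0, "ay": 0, "az": 0}, {"dx": 0, "dy": 0, "dz": 0, "ax": 0, "ay": 0, "az": 0}, {"dx": 0, "dy": 0, "dz": 0, "ax": 0, "ay": 0, "az": 0}]'

```text
time_s: 9.05
position: [490.5, -261.3, 179.6]
tool_rot: [[0.963, -0.269, -0.003], [-0.269, -0.963, 0.002], [-0.003, -0.001, -1.0]]
ft_force: [-0.2, -0.8, 0.4]
width: 52.3
gripper_force: 0.0
```

Run:
```python
from h import *
o=env.get_obs();s=cams.snapshot("wrist");P=cloud(s,wristT(o,s));im=s["img"]
hsv=cv2.cvtColor(im,cv2.COLOR_RGB2HSV).astype(int)
c=np.array([470,-266.]);a=np.radians(10.4);R=np.array([[np.cos(a),-np.sin(a)],[np.sin(a),np.cos(a)]])
d=(P[...,:2]-c)@R
m=(hsv[...,1]<100)&(hsv[...,2]>80)&(abs(d[...,0])<85)&(abs(d[...,1])<65)&(P[...,2]<40)
print(m.sum(),np.nanpercentile(P[m][:,2],[2,50,98]),np.nanpercentile(d[m],[1,99],axis=0))
cv2.imwrite("pics/w3.png",im[...,::-1])
```

```text
690 [ 7.38030719  9.24354357 10.82259688] [[-36.9401728  -14.89436573]
 [ 39.03662425  34.53053957]]
```

View pics/w3.png

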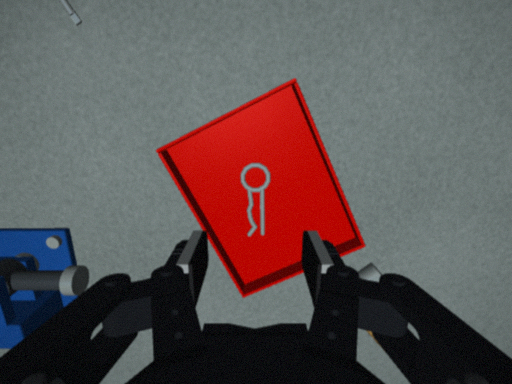

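The clip lies flat on the tray floor with its loop at pixel (255,177). Its top is at z 9 mm, the loop is about 22 mm from the tray centre, it is clear of the rim, and the arm is clear of everything. I'm handing it in.

```bash
python3 -c "
from plant import env
print(env.sign_off())"
```

```text
the job is handed in; nothing more can be done
None
```

I pulled the blue fork's clip from its pin and laid it flat in the red tray, clear of the rim. I left the yellow fork's clip alone, and handed the job in at about 9 s; the hand-in returned no verdict.

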